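# Put the drill set away: fold the bit rack down, shut the lid

### The job

The drilling is done, so close up the drill set: push the upright bit rack over, away from you, until it lies flat down in its blue case, and only then swing the lid over it and press it down until the catch snaps and the lid is fully shut. Push and press with the fingertips only and without heavy force: do not grip the rack or the lid, do not lift, tip or drag the case, and leave the offcut, the paint pot and the tape measure where they are.

Things in the scene. Friction and masses are not known exactly. Their poses are not given: they have to be found in the camera images.
- drill_case: blue steel drill set case, loose on the bench, about 1.9 kg, standing open. Base 146 mm deep (its x), 170 wide (y), 32 high, walls 3; 46 high with the lid shut. Origin: centre of the underside; x points from the front (robot's side: rack hinge, catch) to the back (lid hinge), z up. A thin sprung catch, 24 mm wide, its top 45 mm up, stands in the middle of the outside of the front wall
- bit_rack (a joint): angle of the bit rack. 0: folded flat into the case, its plate 16 mm above the bench; 1.57: upright. It starts at 1.15 to 1.6 and stops at 1.75. Stiff hinge (about 0.2 Nm): it stays at any angle and must be pushed all the way down; 2 to 4 N do it
- case_lid (a joint): angle of the lid. 0: fully shut; 1.57: upright; stops at 1.9, leaning back. It starts at 1.58 to 1.88. Friction holds it above about 0.9; lower it sinks by its own weight and rests on the catch at about 0.06, still ajar. A press of about 7 N on the middle of its front edge snaps it under the catch. While the rack stands up, the lid runs against it and cannot shut
- rack_hinge (a point): middle of the rack's hinge axis (along the case's y), 52 mm in front of the case's centre and 16 mm above its underside; it does not move in the case
- rack_edge (a point): middle of the free edge of the rack: a black plate 116 mm from hinge axis to free edge, 150 wide, 3 thick. Six drill bits are clipped on the side that faces the robot when upright and faces up when folded; bits and bars stand up to 9 mm off the plate's middle plane. An orange thumb rib, 60 mm wide, lies on that side along the free edge
- lid_hinge (a point): middle of the lid's hinge axis (along the case's y), 76 mm behind the case's centre and 32 mm above its underside; it does not move in the case
- lid_edge (a point): middle of the front edge of the lid (shallow blue cover, 146 mm front to back, 170 wide, 14 deep) on its outer, top face: 149 mm from the hinge axis along the lid and 14 mm off it towards the outside
- offcut_2: loose piece of pale square wood 32 x 110 x 32 mm, to the right of the case; origin at the centre of its underside. Not to be touched
- paint_pot_0: loose small green paint pot with a white lid, 47 mm wide, 50 mm high, to the left of the case; origin at the centre of its underside. Not to be touched
- tape_measure: loose yellow tape measure 35 x 85 x 62 mm behind the case, beyond its lid; origin at the centre of its underside. Not to be touched

How it is judged (in metres and radians):
On the way, in this order (a step that is already met when the one before it is completed fails the run):
1. the bit rack is folded flat into the case while the lid is still open (value of joint bit_rack below 0.06 rad and value of joint case_lid above 0.6 rad), for 0.2 s.
2. the lid is fully shut over the folded rack, snapped under its catch (value of joint case_lid below 0.025 rad and value of joint bit_rack below 0.06 rad), for 0.2 s.
At the end, for the whole second after the job is handed in: The rack lies flat in the case (within 0.06 rad), the lid is shut under its catch (within 0.025 rad), the case stands flat and still within 20 mm of where it stood, and the offcut, paint pot and tape measure are within 15 mm of where they were (all of step 2 and distance of drill_case from where it was at the start of the episode below 0.02 m and angle between drill_case's own z axis and vertical below 0.05 rad and linear speed of drill_case below 0.02 m/s and distance of each of offcut_2, paint_pot_0, tape_measure from where it was at the start of the episode below 0.015 m); the robot touches nothing.
It fails at once if the case was lifted, tipped or dragged (height (world z) of drill_case above 0.012 m or angle between drill_case's own z axis and vertical above 0.15 rad or distance of drill_case from where it was at the start of the episode above 0.03 m).
It fails at once if the case, rack or lid was gripped hard or pressed far too hard (over 80 N) (contact force between the fingers and drill_case above 80 N).
It fails at once if the rack or the lid was gripped or forced (over 35 N) while swinging, where a push of a few newtons moves it (contact force between the fingers and drill_case above 35 N and (value of joint bit_rack above 0.2 rad or value of joint case_lid between 0.15 and 1.5 rad)).
It fails at once if the offcut, the paint pot or the tape measure was moved or lifted (distance of any of offcut_2, paint_pot_0, tape_measure from where it was at the start of the episode above 0.02 m).
It also fails if it takes over 62 s, if anything falls off the work surface, if the arm or the gripper's body presses on something with over 40 N, if the wrist force passes 120 N, or if a joint passes its speed limit or range.

### The arm

A 6-joint arm with a two-finger parallel gripper is mounted at the origin on a cart in front of the work surface, level with it; the furniture and walls round the work are solid. World frame = base frame: x ahead of the robot, y to its left, z up, the work surface at z = 0. Lengths are in mm, angles in rad, forces in N, time in s.
With the tool pointing down it reaches from about 250 to 725 mm from the base axis. Payload 9.7 kg.
Tool frame: the origin (TCP) lies midway between the tips of the shut fingers; the grasp point (between the pads) lies 19 mm behind it; z points along the fingers, y is the line along which they close (so a half turn about z gives the same grasp; the last joint's range is limited). The gripper opens to 85 mm and grips with 20 to 120 N. Pads are 22 mm wide; open, the fingers measure 114 mm over their backs; the gripper's body (76 mm by 85 mm) begins 54 mm behind the grasp point. The pads swing forward as they close: fully open they stand 13 mm farther back than shut.
Start: joints at [1.279, 0.087, 0.176, 1.66, 0, 1.571], TCP at [158.219, 526.748, 231.284] pointing down, gripper open.
Joint ranges: [-3.13, 3.13], [-0.85, 1.81], [-1.15, 1.24], [-2.2, 2.28], [-1.44, 1.52], [-3.14, 3.14]. Speed limits (rad/s): [2.22, 2.22, 2.57, 3.14, 3.14, 3.14].

### API

Orientations are given as a unit quaternion [w, x, y, z].
In Python, from station import manip gives the robot as it stands.
- The arm moves only by the shell command python3 -m jog 'ROWS'. ROWS is JSON, a list that holds one entry, the list of rows, each a list of 5 numbers: the shift along the tool's x, y, z in m, then the turn about the tool's z in degrees, then the finger opening in m, from 0 to 0.0854. In form: [[[x, y, z, spin, hand], ...]]. A call has 1 to 12 rows; each row is the pose to reach, as a shift and turn from the pose commanded when the call began, along the tool's axes at that moment; what a row does not reach only later rows make up. A row lasts 1/10 s, in which the tool goes at most 50 mm and 8.59 degrees, less where a joint would pass 70% of its speed; a pose out of reach is approached as far as the arm can. A call with a gripper value outside its range is refused whole. The fingers move at their own pace and stop on an object; the grip force is fixed at half the most. Time passes only in rows, so rows that repeat a pose let the fingers close. It gives the time, the measured TCP pose, the force, the opening and the grip force at its end, in the units of the state.
- manip.get_state(): the state, without advancing time (a new reading comes with each control period).
- manip.get_image(name): name is "scene" or "side" or "wrist"; returns the picture (420x560x3 uint8, red, green, blue); there is no depth.
- manip.calibration(name): a dict with "fx", "fy", "cx", "cy" (pixels), "rvec" (rotation vector, rad) and "tvec" (3), from world to camera coordinates, as OpenCV has them. Camera axes: x right, y down, z forward; pixel columns grow to the right and rows downward; lengths in mm; the calibration is good to about 2 mm. The wrist camera is an equidistant fisheye: a pixel r from the principal point sees the ray r / f radians off the axis. A picture is of the moment at which its call begins: read the wrist's pose just before it. calibration takes no time and is no camera call; for the wrist camera it gives the pose at the moment of the call.
- manip.hand_in(): hands the job in; it is judged then, once.
The state is a dict: "clock": time; "joints": joint angles; "dq": joint speeds; "joint_torque": joint torques, N m; "eef_pos": TCP position; "ee_rot": TCP orientation; "force": force on the tool from outside, world axes, zero at the start; "moment": the same for the moment, N m; "grip_width": opening from 0.0 (shut) to 1.0 (fully open); "gripper_force": force on a finger pad.
Only numpy, scipy, OpenCV 4.12 (cv2) and the standard library are available. Lean on these libraries where they do the work, as an engineer would, in place of code of your own. Each camera call takes 0.05 s, during which the arm holds its last target. There are 200 camera calls.

## Working session

There is one attempt and no reset: what is moved stays moved. The work goes in short steps, Python scripts to look and compute and a shell command to move; the robot and the scene stay as the last step left them, time stands still between calls to the robot, and variables do not carry over. Pictures are saved under pics/ and viewed, at most 10 in all, crops included, and the job is handed in when it is done.

```bash
mkdir -p pics; python3 - <<'E'
from station import manip
import cv2,numpy as np
s=manip.get_state();print({k:np.round(s[k],3) for k in('clock','eef_pos','ee_rot','force','grip_width')})
ims=[manip.get_image(n) for n in('scene','side')]
for n,i in zip(('scene','side'),ims):
  cv2.imwrite(f'pics/{n}0.png',i[:,:,::-1]); c=manip.calibration(n)
  R=cv2.Rodrigues(np.array(c['rvec'],float))[0];print(n,c['fx'],'cam at',-R.T@np.array(c['tvec']),'fwd',R[2])
E
```

```text
{'clock': np.float64(0.0), 'eef_pos': array([158.165, 526.529, 230.563]), 'ee_rot': array([-0.   ,  0.145,  0.989, -0.001]), 'force': array([-0.91 , -0.089,  0.425]), 'grip_width': np.float64(1.0)}
scene 456.8858402067791 cam at [ 83.76643016 386.11698956 527.50746169] fwd [ 0.59752446 -0.58298983 -0.55053373]
side 406.54056401732134 cam at [ 966.11661906 -286.06702642  820.66459969] fwd [-0.43994292  0.19323286 -0.8769899 ]
```

View pics/scene0.png

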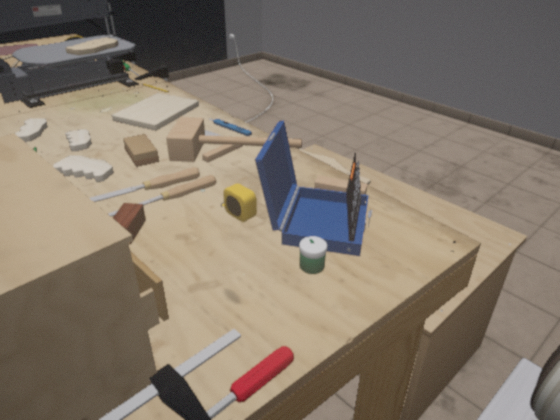

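View pics/side0.png

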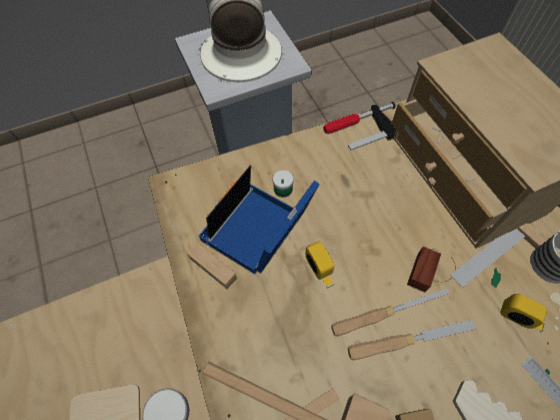

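The scene view shows the case near (325,215) with the rack at (353,195), the lid at (272,180) and the pot at (313,255). In the side view the case is near (250,225), with the offcut at (211,267) and the tape at (320,260). I'll crop in for the corners.

```bash
python3 - <<'E'
import cv2,numpy as np
a=cv2.imread('pics/scene0.png')[110:280,220:390];b=cv2.imread('pics/side0.png')[155:295,180:340]
a=cv2.resize(a,None,fx=3.5,fy=3.5,interpolation=cv2.INTER_CUBIC);b=cv2.resize(b,None,fx=4,fy=4,interpolation=cv2.INTER_CUBIC)
cv2.imwrite('pics/c1.png',a);cv2.imwrite('pics/c2.png',b)
E
```

```text
(no output)
```

View pics/c1.png

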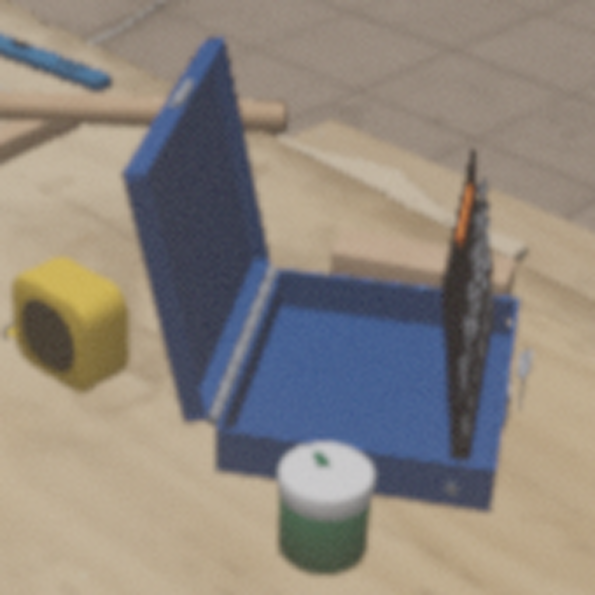

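View pics/c2.png

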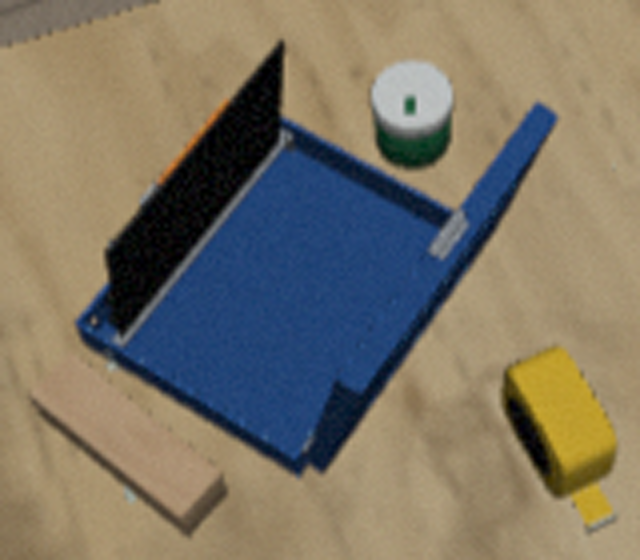

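The crops are clear enough to read points from. In scene crop ×3.5, the front-left rim corner is (495,467), its bottom (490,508), the back-left bottom (217,468) and the front-right rim (518,298). The lid edge corners are (128,177) and (218,40), and the rack top right is (473,150). In side crop ×4, the front-right rim is (80,325), the back-right bottom (303,474) and the rack free corners (283,42) and (107,250).

```bash
cat >h.py <<'E'
from station import manip
import cv2,numpy as np
def ray(n,p):
  c=manip.calibration(n);R=cv2.Rodrigues(np.array(c['rvec'],float))[0]
  d=R.T@np.array([(p[0]-c['cx'])/c['fx'],(p[1]-c['cy'])/c['fy'],1]);return -R.T@np.array(c['tvec'],float),d/np.linalg.norm(d)
def S(u,v):return ray('scene',(220+(u-1.25)/3.5,110+(v-1.25)/3.5))
def D(u,v):return ray('side',(180+(u-1.5)/4,155+(v-1.5)/4))
def pl(r,z):o,d=r;return (o+d*(z-o[2])/d[2])
def tri(a,b):
  (o,d),(p,e)=a,b;t,s=np.linalg.lstsq(np.c_[d,-e],p-o,rcond=None)[0];return (o+t*d+p+s*e)/2,np.linalg.norm(o+t*d-p-s*e)
E
python3 - <<'E'
from h import *
np.set_printoptions(precision=1,suppress=True)
FLt=pl(S(495,467),32);FLb=pl(S(490,508),0);BLb=pl(S(217,469),0);BLt=pl(S(218,428),32);FRt=pl(S(518,298),32)
print('scene FLt',FLt,'FLb',FLb,'BLb',BLb,'BLt',BLt,'FRt',FRt)
print('side FRt',pl(D(79,325),32),'FRb',pl(D(84,347),0),'BRb',pl(D(303,475),0))
print('FRt tri',tri(S(518,298),D(79,325)))
print('rack right free tri',tri(S(473,150),D(107,250)),'lid left free tri',tri(S(128,177),D(545,104)),'lid right free',tri(S(218,40),D(340,383)))
print('pot top',pl(D(412,95),50),pl(S(327,468),50),'tape',pl(D(545,385),62),'offcut tops',pl(D(32,400),32),pl(D(190,515),32),pl(D(225,482),32))
F=(FLb[:2]+FLt[:2])/2;B=(BLb[:2]+BLt[:2])/2
x=(B-F);print('depth',np.linalg.norm(x));yaw=np.arctan2(x[1],x[0])
w=FRt[:2]-FLt[:2];print('width',np.linalg.norm(w),'yaw',yaw,np.arctan2(w[1],w[0])+np.pi/2)
E
```

```text
scene FLt [ 444.8 -163.6   32. ] FLb [ 448.3 -169.4    0. ] BLb [569.  -88.4   0. ] BLt [564.3 -84.1  32. ] FRt [ 536.6 -303.5   32. ]
side FRt [ 539.9 -302.1   32. ] FRb [ 536.7 -304.5    0. ] BRb [ 656.9 -222.     0. ]
FRt tri (array([ 538. , -303.2,   30.9]), np.float64(3.1122876203414345))
rack right free tri (array([ 560., -275.,  130.]), np.float64(0.16599485051723717)) lid left free tri (array([599.1, -58.7, 174.6]), np.float64(4.282972827829247)) lid right free (array([ 690.9, -204.6,  174.7]), np.float64(1.507896996632626))
pot top [489.8 -82.9  50. ] [487.1 -83.1  50. ] tape [686.3 -96.7  62. ] offcut tops [ 571.4 -338.6   32. ] [ 665.1 -284.9   32. ] [ 655.9 -262.4   32. ]
depth 144.46078505988214
width 167.34319948805845 yaw 0.5890858389098621 0.580439231406743
```

Everything checks out. Case centre is about (552,-194.5) with yaw about 0.592. The rack is at about 1.45 (radius measured 115) and the lid at about 1.72 (edge mid at (645,-132,175)). Next I'll check the cabinet clearance and convert the approach into tool shifts.

```bash
cat >>h.py <<'E'
C=np.array([552,-194.5]);X=np.array([.830,.558]);Y=np.array([-.558,.830])
def W(x,y,z):return np.r_[C+x*X+y*Y,z]
def shift(targets):
  from scipy.spatial.transform import Rotation as Ro
  s=manip.get_state();q=np.array(s['ee_rot']);R=Ro.from_quat(q[[1,2,3,0]]).as_matrix();p=np.array(s['eef_pos'])
  tx=R[:2,0];print('tcp',p,'local',X@(p[:2]-C),Y@(p[:2]-C),'x-yaw',np.degrees(np.arctan2(tx[1],tx[0])),'F',np.round(s['force'],1),'t',s['clock'])
  for t in targets:print(np.round(t),'->',np.round(R.T@(np.array(t)-p)/1000,3))
E
python3 - <<'E'
from h import *
np.set_printoptions(precision=3,suppress=True)
print('cabinet',pl(ray('scene',(155,360)),0),pl(ray('scene',(165,315)),0),pl(ray('side',(397,105)),0),pl(ray('side',(480,240)),0))
shift([[158,300,240],[280,50,240],W(-100,0,240)])
E
```

```text
cabinet [499.769 222.11    0.   ] [562.896 166.932   0.   ] [370.083 308.054   0.   ] [790.61  262.097   0.   ]
tcp [158.162 526.541 230.644] local 75.45550415329927 818.2260010077185 x-yaw 163.28041594927467 F [-0.3 -0.3 -0.3] t 0.1
[158 300 240] -> [-0.065 -0.217 -0.009]
[280  50 240] -> [-0.254 -0.421 -0.009]
[ 469. -250.  240.] -> [-0.521 -0.655 -0.009]
```

```bash
python3 -m jog '[[[-0.013,-0.043,-0.002,0,0],[-0.026,-0.087,-0.004,0,0],[-0.039,-0.130,-0.006,0,0],[-0.052,-0.174,-0.008,0,0],[-0.065,-0.217,-0.009,0,0],[-0.096,-0.251,-0.009,-8,0],[-0.128,-0.285,-0.009,-16,0],[-0.159,-0.319,-0.009,-24,0],[-0.191,-0.353,-0.009,-32,0],[-0.222,-0.387,-0.009,-40,0],[-0.254,-0.421,-0.009,-48,0],[-0.254,-0.421,-0.009,-50.6,0]]]'
python3 - <<'E'
from h import *
np.set_printoptions(precision=3,suppress=True)
shift([W(-100,0,240),W(-100,0,95)])
E
```

```text
clock: 1.3
eef_pos: [268.8, 77.8, 240.2]
ee_rot: [0.0, -0.224, 0.975, 0.0]
force: [1.1, 1.1, 0.2]
grip_width: -0.002
gripper_force: 0.0
tcp [268.845  77.77  240.24 ] local -83.09181843032326 383.9849569909562 x-yaw -154.1048560061854 F [1.1 1.1 0.2] t 1.3
[ 469. -250.  240.] -> [-0.037 -0.383  0.   ]
[ 469. -250.   95.] -> [-0.037 -0.383  0.145]
```

```bash
python3 -m jog '[[[-0.004,-0.045,0,0,0],[-0.009,-0.09,0,0,0],[-0.013,-0.135,0,0,0],[-0.018,-0.18,0,0,0],[-0.022,-0.225,0,0,0],[-0.027,-0.27,0,0,0],[-0.031,-0.315,0,0,0],[-0.036,-0.36,0,0,0],[-0.037,-0.383,0,0,0],[-0.037,-0.383,0,0,0],[-0.037,-0.383,0,0,0]]]'
python3 - <<'E'
from h import *
np.set_printoptions(precision=3,suppress=True)
shift([W(-100,0,240),W(-100,0,95)])
E
```

```text
clock: 2.4
eef_pos: [467.5, -250.1, 239.6]
ee_rot: [-0.001, -0.222, 0.975, 0.001]
force: [-0.9, 0.7, 0.6]
grip_width: -0.002
gripper_force: 0.0
tcp [ 467.511 -250.142  239.617] local -101.17457582698962 0.9617641596858438 x-yaw -154.39078587475709 F [-0.9  0.7  0.6] t 2.4
[ 469. -250.  240.] -> [-0.001 -0.001 -0.   ]
[ 469. -250.   95.] -> [-0.001 -0.001  0.145]
```

```bash
python3 -m jog '[[[0,-0.001,0.03,-8.3,0],[0,-0.001,0.07,-8.3,0],[0,-0.001,0.11,-8.3,0],[0,-0.001,0.145,-8.3,0],[0,-0.001,0.145,-8.3,0],[0,-0.001,0.145,-8.3,0]]]'
python3 - <<'E'
from h import *
np.set_printoptions(precision=3,suppress=True)
shift([W(-62,0,96),W(-42,0,94)])
cv2.imwrite('pics/w1.png',manip.get_image('side')[120:330,130:410,::-1].repeat(2,0).repeat(2,1))
E
```

```text
clock: 3.0
eef_pos: [468.0, -250.3, 96.5]
ee_rot: [0.0, -0.292, 0.956, -0.0]
force: [0.0, 1.1, 0.4]
grip_width: -0.003
gripper_force: 0.0
tcp [ 468.042 -250.265   96.513] local -100.80167977604744 0.5634595678914308 x-yaw -145.9978495796318 F [0.  1.1 0.4] t 3.0
[ 501. -229.   96.] -> [-0.039 -0.001  0.001]
[ 517. -218.   94.] -> [-0.059 -0.001  0.003]
```

View pics/w1.png

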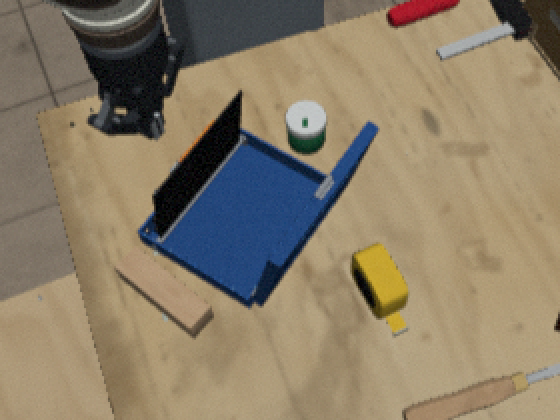

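The hand stands in front of the rack at about (150,130) in the crop, fingers shut and nothing touched. I'll push over along the arc.

```bash
python3 -m jog '[[[-0.015,-0.001,0,0,0],[-0.03,-0.001,0,0,0],[-0.039,-0.001,0,0,0],[-0.046,-0.001,0.001,0,0],[-0.053,-0.001,0.002,0,0],[-0.059,-0.001,0.003,0,0],[-0.067,-0.001,0.006,0,0],[-0.074,-0.001,0.009,0,0],[-0.081,-0.001,0.012,0,0]]]'
python3 -m jog '[[[-0.006,0,0.005,0,0],[-0.012,0,0.01,0,0],[-0.018,0,0.016,0,0],[-0.023,0,0.023,0,0],[-0.027,0,0.03,0,0],[-0.031,0,0.037,0,0],[-0.033,0,0.043,0,0],[-0.035,0,0.048,0,0],[-0.036,0,0.052,0,0],[-0.036,0,0.055,0,0]]]'
python3 - <<'E'
from h import *
np.set_printoptions(precision=3,suppress=True)
shift([W(17,0,25)])
cv2.imwrite('pics/w2.png',manip.get_image('side')[120:330,130:410,::-1].repeat(2,0).repeat(2,1))
E
```

```text
clock: 3.95
eef_pos: [537.3, -206.4, 84.1]
ee_rot: [0.001, -0.292, 0.956, -0.001]
force: [0.7, -0.9, 5.7]
grip_width: -0.001
gripper_force: 3.9
clock: 4.95
eef_pos: [565.8, -186.3, 27.9]
ee_rot: [-0.0, -0.292, 0.956, 0.0]
force: [0.3, 0.7, 1.0]
grip_width: 0.004
gripper_force: 0.6
tcp [ 565.819 -186.328   27.863] local 16.02918773059014 -0.9284339827899672 x-yaw -146.03879827231006 F [0.3 0.7 1. ] t 4.95
[ 566. -185.   25.] -> [-0.001  0.001  0.003]
```

View pics/w2.png

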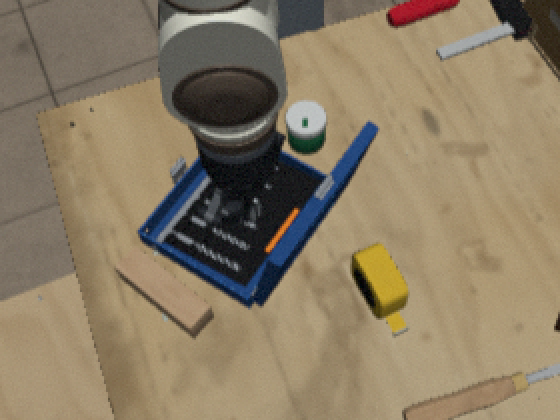

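The rack is nearly flat, with the rib at (283,230), and the case has not moved. I'll press down until it bottoms out.

```bash
python3 -m jog '[[[0,0,0.001,0,0],[0,0,0.002,0,0],[0,0,0.003,0,0],[0,0,0.004,0,0],[0,0,0.004,0,0]]]'
python3 -m jog '[[[0,0,0.001,0,0],[0,0,0.002,0,0],[0,0,0.003,0,0],[0,0,0.003,0,0]]]'
```

```text
clock: 5.5
eef_pos: [565.9, -186.5, 24.3]
ee_rot: [0.0, -0.292, 0.956, -0.0]
force: [-0.0, 0.6, 0.3]
grip_width: 0.001
gripper_force: 0.2
clock: 5.9
eef_pos: [565.8, -186.5, 21.1]
ee_rot: [-0.0, -0.292, 0.956, -0.0]
force: [-0.1, 1.2, -0.2]
grip_width: 0.005
gripper_force: 0.1
```

```bash
python3 -m jog '[[[0,0,0.001,0,0],[0,0,0.002,0,0],[0,0,0.002,0,0]]]'
python3 -m jog '[[[0,0,0.001,0,0],[0,0,0.002,0,0],[0,0,0.002,0,0]]]'
python3 -m jog '[[[0,0,0.001,0,0],[0,0,0.001,0,0],[0,0,0.001,0,0]]]'
```

```text
clock: 6.2
eef_pos: [565.8, -186.5, 19.1]
ee_rot: [-0.0, -0.292, 0.956, 0.0]
force: [0.6, -0.3, -0.3]
grip_width: 0.002
gripper_force: 0.0
clock: 6.5
eef_pos: [565.8, -186.5, 17.6]
ee_rot: [0.0, -0.292, 0.956, -0.0]
force: [-0.3, 0.8, 3.4]
grip_width: -0.0
gripper_force: 1.8
clock: 6.8
eef_pos: [565.9, -186.5, 17.4]
ee_rot: [0.0, -0.292, 0.956, -0.0]
force: [-3.5, 1.0, 11.4]
grip_width: 0.0
gripper_force: 5.2
```

It stopped dead at z = 17.4 under 11 N. That is the plate's top face at 16 + 1.5 mm, so the rack is flat. Now up and over behind the lid.

```bash
python3 -m jog '[[[0.002,0,-0.02,0,0],[0.008,0,-0.06,0,0],[0.016,0,-0.11,0,0],[0.016,0,-0.16,0,0],[0.016,0,-0.21,0,0],[0.016,0,-0.243,0,0],[0.016,0,-0.243,0,0]]]'
python3 - <<'E'
from h import *
np.set_printoptions(precision=3,suppress=True)
shift([W(152,0,260),W(152,0,150)])
im=manip.get_image('side');cv2.imwrite('pics/w3.png',im[120:330,130:410,::-1].repeat(2,0).repeat(2,1))
E
```

```text
clock: 7.5
eef_pos: [553.7, -195.9, 264.8]
ee_rot: [0.003, -0.292, 0.956, -0.002]
force: [0.3, -1.1, 0.9]
grip_width: -0.003
gripper_force: 0.0
tcp [ 553.702 -195.926  264.785] local 0.6169465173488862 -2.1333780829356415 x-yaw -146.04727918679518 F [ 0.3 -1.1  0.9] t 7.5
[ 678. -110.  260.] -> [-0.151  0.002  0.005]
[ 678. -110.  150.] -> [-0.151  0.003  0.115]
```

View pics/w3.png

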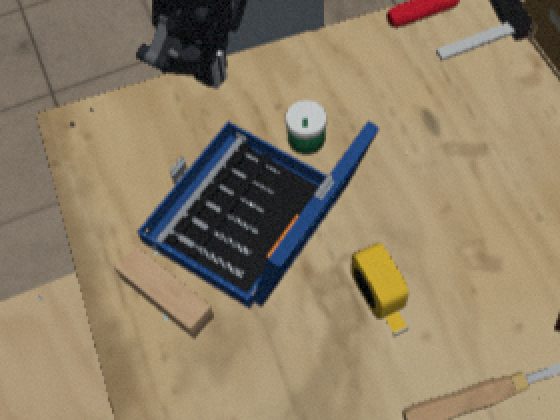

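The rack lies flat in the case, rib at (283,235), and the case and lid are where they were. I'll go over the lid edge and down behind it.

```bash
python3 -m jog '[[[-0.03,0.001,0,0,0],[-0.07,0.002,0,0,0],[-0.11,0.002,0,0,0],[-0.151,0.002,0,0,0],[-0.151,0.002,0,0,0],[-0.151,0.002,0.03,0,0],[-0.151,0.002,0.06,0,0],[-0.151,0.002,0.09,0,0],[-0.151,0.002,0.115,0,0],[-0.151,0.002,0.115,0,0],[-0.151,0.002,0.115,0,0]]]'
python3 - <<'E'
from h import *
np.set_printoptions(precision=3,suppress=True)
shift([W(*t) for t in[(123,0,150),(101,0,152),(68,0,151),(34,0,141),(13,0,128),(-4,0,111)]])
im=manip.get_image('side');cv2.imwrite('pics/w4.png',im[120:330,130:410,::-1].repeat(2,0).repeat(2,1))
E
```

```text
clock: 8.65
eef_pos: [676.0, -109.6, 144.0]
ee_rot: [-0.001, -0.292, 0.956, 0.0]
force: [-0.4, -0.3, 0.7]
grip_width: -0.001
gripper_force: 0.0
tcp [ 675.963 -109.584  144.003] local 150.27259525300897 1.3090441030646716 x-yaw -146.0584657876704 F [-0.4 -0.3  0.7] t 8.65
[ 654. -126.  150.] -> [ 0.027 -0.001 -0.006]
[ 636. -138.  152.] -> [ 0.049 -0.001 -0.008]
[ 608. -157.  151.] -> [ 0.082 -0.001 -0.007]
[ 580. -176.  141.] -> [ 0.116 -0.001  0.003]
[ 563. -187.  128.] -> [ 0.137 -0.001  0.016]
[ 549. -197.  111.] -> [ 0.154 -0.001  0.033]
```

View pics/w4.png

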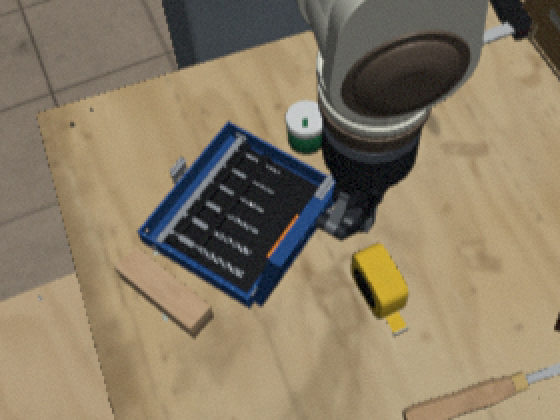

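The fingers are behind the lid at (345,215) without touching it, and the tape is clear below. I'll push the lid towards me gently.

```bash
python3 -m jog '[[[0.012,-0.001,-0.004,0,0],[0.024,-0.001,-0.006,0,0],[0.032,-0.001,-0.007,0,0],[0.04,-0.001,-0.008,0,0],[0.049,-0.001,-0.008,0,0],[0.058,-0.001,-0.008,0,0],[0.066,-0.001,-0.008,0,0],[0.074,-0.001,-0.007,0,0],[0.082,-0.001,-0.007,0,0],[0.082,-0.001,-0.007,0,0]]]'
python3 -m jog '[[[0.009,0,0.002,0,0],[0.018,0,0.004,0,0],[0.026,0,0.007,0,0],[0.034,0,0.01,0,0],[0.041,0,0.014,0,0],[0.048,0,0.018,0,0],[0.055,0,0.023,0,0],[0.061,0,0.029,0,0],[0.067,0,0.035,0,0],[0.072,0,0.04,0,0],[0.072,0,0.04,0,0]]]'
python3 - <<'E'
from h import *
np.set_printoptions(precision=3,suppress=True)
shift([W(*t) for t in[(-18,0,92),(-28,0,70),(-32,0,56),(-60,0,75),(-60,0,46)]])
im=manip.get_image('side');cv2.imwrite('pics/w5.png',im[120:330,130:410,::-1].repeat(2,0).repeat(2,1))
E
```

```text
clock: 9.7
eef_pos: [608.3, -156.7, 151.2]
ee_rot: [-0.0, -0.292, 0.957, -0.0]
force: [1.4, -0.1, -0.7]
grip_width: -0.001
gripper_force: 0.0
clock: 10.8
eef_pos: [548.7, -196.5, 110.3]
ee_rot: [-0.001, -0.292, 0.956, 0.0]
force: [0.6, 0.2, 0.2]
grip_width: 0.002
gripper_force: 0.0
tcp [ 548.666 -196.486  110.315] local -3.875447659486653 0.212151803984235 x-yaw -146.07188754443146 F [0.6 0.2 0.2] t 10.8
[ 537. -205.   92.] -> [ 0.014 -0.     0.018]
[ 529. -210.   70.] -> [ 0.024 -0.     0.04 ]
[ 525. -212.   56.] -> [ 0.028 -0.     0.054]
[ 502. -228.   75.] -> [ 0.056 -0.     0.035]
[ 502. -228.   46.] -> [ 0.056 -0.     0.064]
```

View pics/w5.png

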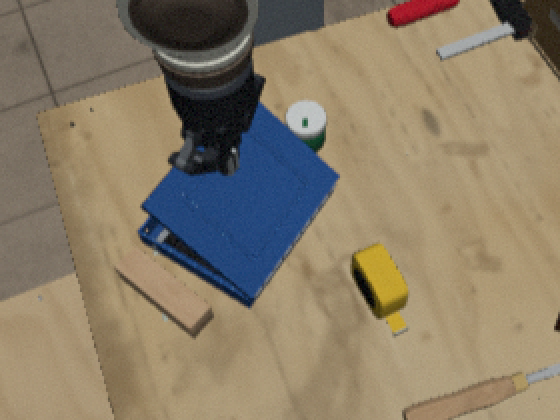

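The lid is well past vertical and sinking (front corner at (145,207)), and the case is unmoved. I'll move to the front edge and press.

```bash
python3 -m jog '[[[0.02,0,0,0,0],[0.04,0,0,0,0],[0.056,0,0.005,0,0],[0.056,0,0.015,0,0],[0.056,0,0.025,0,0],[0.056,0,0.035,0,0],[0.056,0,0.043,0,0],[0.056,0,0.05,0,0],[0.056,0,0.05,0,0]]]'
python3 -m jog '[[[0,0,0.002,0,0],[0,0,0.004,0,0],[0,0,0.006,0,0],[0,0,0.008,0,0],[0,0,0.01,0,0],[0,0,0.012,0,0],[0,0,0.012,0,0]]]'
```

```text
clock: 11.75
eef_pos: [502.7, -227.0, 59.9]
ee_rot: [-0.001, -0.292, 0.956, 0.001]
force: [0.2, -0.4, 0.2]
grip_width: 0.002
gripper_force: 0.0
clock: 12.45
eef_pos: [503.0, -227.8, 49.7]
ee_rot: [0.0, -0.292, 0.956, -0.0]
force: [-0.2, -1.6, 1.5]
grip_width: -0.004
gripper_force: 0.8
```

```bash
python3 -m jog '[[[0,0,0.001,0,0],[0,0,0.002,0,0],[0,0,0.003,0,0],[0,0,0.003,0,0]]]'
python3 -m jog '[[[0,0,0.001,0,0],[0,0,0.001,0,0],[0,0,0.001,0,0]]]'
```

```text
clock: 12.85
eef_pos: [503.1, -227.4, 46.1]
ee_rot: [-0.0, -0.292, 0.956, 0.0]
force: [0.4, 0.2, 0.2]
grip_width: -0.003
gripper_force: 0.0
clock: 13.15
eef_pos: [503.2, -227.5, 45.9]
ee_rot: [0.0, -0.292, 0.956, -0.0]
force: [-2.1, 1.1, 6.1]
grip_width: 0.003
gripper_force: 3.0
```

It's at 46 mm, so the lid looks shut. One slightly firmer press, then withdraw and look.

```bash
python3 -m jog '[[[0,0,0.001,0,0],[0,0,0.002,0,0],[0,0,0.002,0,0]]]'
python3 -m jog '[[[0,0,-0.01,0,0],[0,0,-0.05,0,0],[0.03,0,-0.09,0,0],[0.07,0,-0.13,0,0],[0.09,0,-0.15,0,0],[0.09,0,-0.15,0,0],[0.09,0,-0.15,0,0]]]'
python3 - <<'E'
from h import *
im=manip.get_image('side')[120:330,130:410,::-1];s=manip.get_image('scene')[120:330,160:440,::-1]
cv2.imwrite('pics/w6.png',np.vstack([cv2.resize(im,None,fx=1.4,fy=1.4),cv2.resize(s,None,fx=1.4,fy=1.4)]))
E
```

```text
clock: 13.45
eef_pos: [503.3, -227.6, 45.7]
ee_rot: [0.001, -0.292, 0.956, -0.001]
force: [-7.4, 3.0, 20.2]
grip_width: 0.001
gripper_force: 9.7
clock: 14.15
eef_pos: [428.5, -278.2, 193.8]
ee_rot: [0.001, -0.291, 0.957, -0.0]
force: [1.0, 1.3, -0.0]
grip_width: 0.001
gripper_force: 0.0
```

View pics/w6.png

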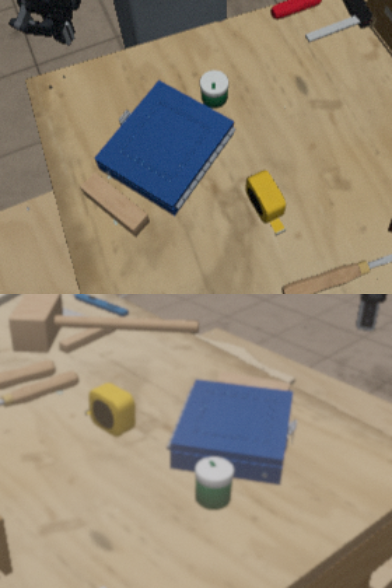

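Both views show the case shut flat, with lid corners at (97,158) and (234,123) in the upper picture. The pot, tape and offcut are unmoved and the hand is clear.

```bash
python3 -c "
from station import manip
print(manip.hand_in())"
```

```text
the job is handed in; nothing more can be done
None
```

I folded the rack flat, then closed the lid and pressed it down; its front edge stopped solid at the shut height of 46 mm. In the last pictures the case and the three other items look unmoved. The job is handed in at about 14 s on the clock; no verdict came back.

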